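# Set the drilling jig's sprung jaw to half-open

### The job

Get the drilling jig ready for the next slat: push its sprung jaw open by the front of the orange pad until the stop pin has dropped behind the first tooth (but not as far as the second, fully-open tooth), then let go so that the jaw springs back and stays latched half-open on the pin. Only push, with the fingertips or the outside of the fingers: do not pinch or hook the pad from behind, leave the stop pin and its knob alone, and do not disturb the slat, jar and castor lying beside the jig.

Things in the scene. Friction and masses are not known exactly. Their poses are not given: they have to be found in the camera images.
- pad_face (a point): Centre of the front face of the orange push pad: an upright plate 92 mm wide (y), 48 mm tall, from 51 to 99 mm above the bench (this point: 75 mm). It moves with the jaw. Its +x is level, from the pad's front to its back and on to the stop pin: push the face in +x. z is up. The wooden jaw below (top 51 mm above the bench) juts 5 mm forward of the face.
- jaw (a joint): Travel of the sprung jaw, m: 0 closed (start), 0.035 latched half-open, 0.075 latched fully open, 0.080 end. A spring drives it to 0 (3 N closed, 6 N half-open, 10 N at the end; the pin adds a few N on each tooth). Let go between 0.042 and 0.068 it returns to 0.035 and stays; let go sooner it returns to 0; past about 0.074 it latches fully open and pushing cannot undo that.
- pad_back (a point): Centre of the rear face of the dark steel backing plate (10 mm thick, 88 x 44 mm) fixed behind the orange pad and moving with it: not to be touched. Pad and plate are 16 mm thick together. A yellow pointer at the jaw's left (+y) end stands over the green band on the base while the jaw is in the range to let go, and over the red band at the fully open latch.
- stop_pin (a joint): Height of the sprung stop pin above its lowest position, in m: 0 down, about 0.008 when riding over the top of a tooth. It works by itself: a spring of about 2 N pushes it down.
- pin_knob (a point): Centre of the top of the stop pin's black round knob (22 mm across, 14 mm tall), above a grey bridge (82 mm wide, 26 mm long, top 76 mm above the bench) 170 mm behind the closed pad's front face. 96 mm above the bench when the pin is down, up to 104 mm as it rides over a tooth. Leave pin and knob alone.
- jig: The drilling jig, screwed to the bench: plywood base 150 mm wide, 14 mm thick, from x = -155 to +195 mm of its origin (on the bench). Its +x is the way the jaw is pushed open. Closed pad's front face at x = -70 mm, y = 0; stop pin at x = +100 mm; wooden fixed fence from x = -140 to -110 mm, top 48 mm above the bench, free space above it.
- slat: Bystander: loose pine slat 300 x 45 x 20 mm lying flat on the bench beside the jig, long side along its x; origin at the centre of its underside.
- jar: Bystander: loose glass jar, 54 mm across and 75 mm tall, standing on the bench; origin at the centre of its underside.
- caster: Bystander: loose furniture castor standing on its 46 mm square brass-coloured plate with the 40 mm black wheel uppermost, 60 mm tall in all; origin at the centre of the plate's underside.

How it is judged:
By the outcome, as a careful person would: the job done as asked, in the order asked, and still so for the second after the job is handed in, with the robot touching nothing.
It also fails if it takes over 35 s, if anything falls off the work surface, if the arm or the gripper's body presses on something with over 40 N, if the wrist force passes 120 N, or if a joint passes its speed limit or range.

### The arm

A 6-joint arm with a two-finger parallel gripper is mounted at the origin on the work surface. World frame = base frame: x ahead of the robot, y to its left, z up, the work surface at z = 0. Lengths are in m, angles in rad, forces in N, time in s.
With the tool pointing down it reaches from about 0.3 to 0.875 m from the base axis. Payload 4.2 kg.
Tool frame: the origin (TCP) lies at the centre of the arm's flange, where the gripper is bolted on; the fingertips stand 173 mm ahead of it and the grasp point (between the pads) lies 155 mm ahead of it; z points along the fingers, x is the direction in which the jaws open and shut, and the axes are right-handed (so a half turn about z gives the same grasp; the last joint's range is limited). The gripper opens to 85 mm and grips with 20 to 120 N. Pads are 22 mm wide; open, the fingers measure 114 mm over their backs; the gripper's body (76 mm by 85 mm) begins 54 mm behind the grasp point. The pads swing forward as they close: fully open they stand 13 mm farther back than shut.
Start: joints at [1.157, 0.32, 1.565, -0, 1.257, -0.02], TCP at [0.221, 0.531, 0.405] pointing down, gripper open.
Joint ranges: [-3.11, 3.11], [-0.84, 2.01], [0.21, 2.61], [-1.34, 4.49], [0.05, 2.63], [-2.56, 2.56]. Speed limits (rad/s): [2.57, 2.57, 3.14, 3.14, 3.14, 3.14].

### API

Orientations are given as a unit quaternion [x, y, z, w].
In Python, from station import arm gives the robot as it stands. The module is installed in compiled form; this text tells all that it offers.
- The arm moves only by the tool play_rows, never from a script. Its argument "moves" is one flat list of numbers, 7 for each row, row after row: the turn, a rotation vector about the tool's x, y, z in degrees, then the shift along the tool's x, y, z in cm, then the opening, from 0 (shut) to 1 (fully open). In form: [rx, ry, rz, tx, ty, tz, fingers, rx, ry, rz, tx, ty, tz, fingers, ...]. A call has 1 to 8 rows; each row is the pose to reach, as a shift and turn from the pose measured when the call began, along the tool's axes at that moment; what a row does not reach only later rows make up. A row lasts 1/10 s, in which the tool goes at most 50 mm and 8.59 degrees, less where a joint would pass 70% of its speed; a pose out of reach is approached as far as the arm can. A call with a gripper value outside its range is refused whole. The fingers move at their own pace and stop on an object; "grip_force" is the grip in N (left out, the last holds). Time passes only in rows, so rows that repeat a pose let the fingers close. It gives the time, the measured TCP pose, the force and the opening at its end, in the units of the state.
- arm.observe(): the state, without advancing time (a new reading comes with each control period).
- arm.get_image(name): name is "scene" or "side" or "wrist"; returns a dict with "img" (420x560x3 uint8, red, green, blue), "z_map" (420x560 float32, m along the optical axis (not along the pixel's ray), 0 where there is no reading), "camera_matrix" (3x3 intrinsics, pixels), "extrinsics" (4x4, takes a point from camera to world coordinates). Camera axes: x right, y up, looking along -z (the intrinsics and any distortion apply to the point x, -y, -z); pixel columns grow to the right and rows downward; lengths in m; the calibration is good to about 2 mm. A picture is of the moment at which its call begins.
- arm.job_done(): hands the job in, once; it reports no verdict.
Trained networks look in a picture, given as the dict that the camera call returned (one of the last four; its "shot" number tells which), for a name from the list of things; names that differ only in an ending like _2 or _b are one class to them, and where a whole thing is asked for, a point or a joint stands for the part that bears it (a point fixed in the world has none). Each returns a list of dicts, best first, with "confidence" (0 to 1); they miss things now and then, are a little off and sometimes report something else, mostly with a low value. They report only what shows in the picture. A call takes as long as a camera call.
- arm.masks_of(picture, label): "pixels" (420x560 bool, what is visible of it) and "box" ([centre column, centre row, width, height] in pixels, round what is visible of it).
The state is a dict: "clock": time; "qpos": joint angles; "dq": joint speeds; "joint_torque": joint torques, N m; "eef_pos": TCP position; "tcp_rot": TCP orientation; "contact_force": force on the tool from outside, world axes, zero at the start; "wrist_torque": the same for the moment, N m; "gripper_width": finger opening in m.
Only numpy, scipy, OpenCV 4.12 (cv2) and the standard library are available. Lean on these libraries where they do the work, as an engineer would, in place of code of your own. Each camera call takes 0.05 s, during which the arm holds its last target.

## Working session

There is one attempt and no reset: what is moved stays moved. The work goes in short steps, Python scripts to look and compute and a tool call to move; the robot and the scene stay as the last step left them, time stands still between calls to the robot, and variables do not carry over. Pictures are saved under pics/ and viewed, and the job is handed in when it is done.

Besides the shell and the picture viewer there is one more tool, called after ">>>" by a JSON object that holds its "op" and its "data". play_rows: Moves the arm, as the interface text tells. Its arguments: {"type":"object","properties":{"moves":{"type":"array"},"grip_force":{"type":"number"}},"required":["moves"]}

```bash
mkdir -p pics
cat > h.py <<'E'
import numpy as np, cv2, pickle
from station import arm
def shot(n,f):
    p=arm.get_image(n); cv2.imwrite('pics/'+f,p['img'][:,:,::-1]); return p
def world(p,mask=None):
    z=p['z_map']; K=p['camera_matrix']; v,u=np.mgrid[0:420,0:560]
    X=np.stack([(u-K[0,2])/K[0,0]*z,-(v-K[1,2])/K[1,1]*z,-z,np.ones_like(z)],-1)
    W=(X@p['extrinsics'].T)[...,:3]; W[z==0]=np.nan; return W
E
python3 - <<'E'
from h import *
s=arm.observe(); print({k:np.round(v,3) for k,v in s.items()})
for n in ['scene','side','wrist']:
    p=shot(n,n+'0.png'); W=world(p); np.save(n+'0.npy',W)
    for l in ['pad_face','pin_knob','jig','slat','jar','caster']:
        for m in arm.masks_of(p,l)[:1]:
            w=W[m['pixels']]; print(n,l,round(m['confidence'],2),np.round(m['box']),np.round(np.nanmedian(w,0),3),np.round(np.nanpercentile(w,3,0),3),np.round(np.nanpercentile(w,97,0),3))
E
```

```text
{'clock': np.float64(0.0), 'qpos': array([ 1.157,  0.32 ,  1.566,  0.   ,  1.257, -0.02 ]), 'dq': array([-0.   ,  0.   ,  0.001, -0.001, -0.002, -0.   ]), 'joint_torque': array([ 1.0000e-03, -4.1553e+01, -2.3416e+01,  0.0000e+00,  8.0000e-03,
        0.0000e+00]), 'eef_pos': array([0.221, 0.531, 0.404]), 'tcp_rot': array([ 0.832,  0.555, -0.001,  0.   ]), 'contact_force': array([-0.134,  0.623,  0.357]), 'wrist_torque': array([-0.028, -0.047, -0.027]), 'gripper_width': np.float64(0.085)}
scene pad_face 0.77 [295. 213. 120.  86.] [0.548 0.05  0.045] [0.525 0.016 0.023] [0.663 0.107 0.097]
scene pin_knob 0.61 [238. 224.  12.  18.] [0.691 0.021 0.093] [0.679 0.006 0.07 ] [0.698 0.028 0.096]
scene jig 0.71 [284. 241. 213. 133.] [0.627 0.055 0.015] [ 0.47  -0.049  0.006] [0.777 0.133 0.093]
scene slat 0.79 [328. 292. 169.  98.] [0.639 0.168 0.018] [0.488 0.127 0.003] [0.764 0.209 0.021]
scene jar 0.88 [233. 189.  34.  47.] [ 0.629 -0.086  0.049] [ 0.6   -0.121 -0.001] [ 0.647 -0.074  0.075]
scene caster 0.93 [283. 174.  28.  39.] [ 0.526 -0.074  0.027] [ 0.504 -0.102  0.   ] [ 0.541 -0.06   0.058]
side pad_face 0.87 [278. 230.  89.  53.] [0.534 0.032 0.04 ] [0.511 0.006 0.024] [0.675 0.097 0.099]
side jig 0.82 [286. 240. 174. 103.] [0.578 0.016 0.017] [ 0.442 -0.059  0.007] [0.763 0.117 0.094]
side slat 0.94 [252. 203. 122.  56.] [0.621 0.158 0.02 ] [0.477 0.116 0.005] [0.756 0.199 0.023]
side jar 0.84 [340. 260.  31.  41.] [ 0.606 -0.114  0.052] [ 0.594 -0.13   0.006] [ 0.636 -0.087  0.077]
side caster 0.67 [295. 286.  37.  36.] [ 0.512 -0.093  0.023] [ 0.495 -0.108  0.001] [ 0.537 -0.059  0.06 ]
```

View pics/scene0.png

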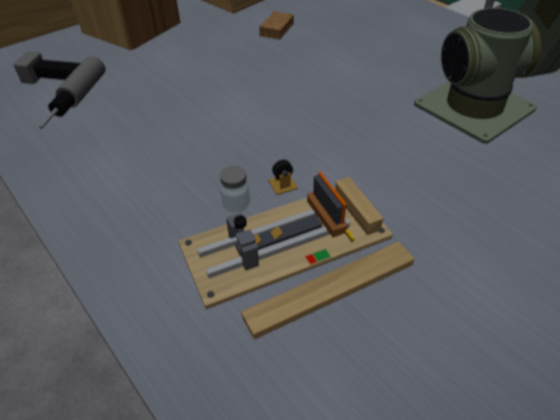

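View pics/side0.png

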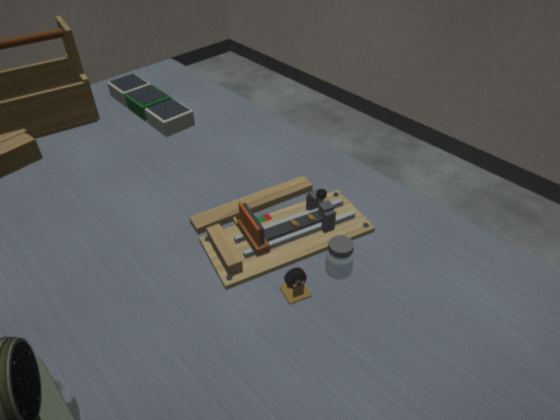

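Run:
```python
from h import *
for n in ['scene','side']:
    W=np.load(n+'0.npy'); im=cv2.imread(f'pics/{n}0.png'); hsv=cv2.cvtColor(im,cv2.COLOR_BGR2HSV)
    o=(hsv[...,0]>3)&(hsv[...,0]<16)&(hsv[...,1]>170)&(hsv[...,2]>120)
    o=cv2.erode(o.astype(np.uint8),np.ones((2,2)))>0
    ok=o&(W[...,2]>.045)&(W[...,2]<.11)
    w=W[ok]; print(n,len(w)); 
    if len(w)<5: continue
    print(np.round(np.percentile(w,[2,50,98],axis=0),4))
    f=w[(w[:,2]>.056)&(w[:,2]<.094)]
    A=np.c_[f[:,1],np.ones(len(f))]
    for _ in range(5):
        c=np.linalg.lstsq(A,f[:,0],rcond=None)[0]; r=abs(f[:,0]-A@c); k=r<.005; A,f=A[k],f[k]
    print('x=a*y+b',c,len(f),'yaw',np.degrees(np.arctan(-c[0])), 'y range',f[:,1].min(),f[:,1].max())
    v,u=np.where(ok); cv2.imwrite(f'pics/{n}0z.png',cv2.resize(im[150:320,150:420],None,fx=2.9,fy=2.9,interpolation=cv2.INTER_CUBIC))
```

```text
scene 39
[[0.5205 0.0283 0.0955]
 [0.5329 0.0775 0.0973]
 [0.5388 0.1024 0.0991]]Traceback (most recent call last):
  File "<stdin>", line 14, in <module>
    return umr_minimum(a, axis, None, out, keepdims, initial, where)
ValueError: zero-size array to reduction operation minimum which has no identity
```

Run:
```python
from h import *
for n in ['scene','side']:
    W=np.load(n+'0.npy'); im=cv2.imread(f'pics/{n}0.png'); hsv=cv2.cvtColor(im,cv2.COLOR_BGR2HSV)
    o=(hsv[...,0]<13)&(hsv[...,1]>140)&(hsv[...,2]>70)
    ok=o&(W[...,2]>.053)&(W[...,2]<.11)&(W[...,0]>.4)&(W[...,0]<.7)
    w=W[ok]; print(n,len(w)); 
    print(np.round(np.percentile(w,[2,50,98],axis=0),4))
    f=w
    A=np.c_[f[:,1],np.ones(len(f))]
    for _ in range(5):
        c=np.linalg.lstsq(A,f[:,0],rcond=None)[0]; r=abs(f[:,0]-A@c); k=r<.006; A,f=A[k],f[k]
    print('x=a*y+b',c,len(f),'yaw',np.degrees(np.arctan(-c[0])), 'y range',f[:,1].min(),f[:,1].max())
    # base plate top rectangle
    k=(W[...,2]>.009)&(W[...,2]<.0175)&(W[...,0]>.35)&(W[...,0]<.9)&(abs(W[...,1])<.25)&(hsv[...,1]>60)&(hsv[...,0]<30)
    # table height & height check
    t=(abs(W[...,2])<.03)&(W[...,0]>.3)&(W[...,0]<.9)&(abs(W[...,1])<.4)&(hsv[...,1]<60); print('table z',np.nanmedian(W[t][:,2]))
    lab=cv2.connectedComponentsWithStats(k.astype(np.uint8))
    print('base', cv2.minAreaRect((W[k][:,:2]*1000).astype(np.float32)))
    # slat top
    k=(W[...,2]>.0175)&(W[...,2]<.026)&(W[...,1]>.11)&(W[...,1]<.25)&(W[...,0]>.4)&(W[...,0]<.85)
    k=cv2.morphologyEx(k.astype(np.uint8),cv2.MORPH_OPEN,np.ones((3,3)))>0
    print('slat', cv2.minAreaRect((W[k][:,:2]*1000).astype(np.float32)))
    print('cam',p) if 0 else None
    cv2.imwrite(f'pics/{n}0z.png',cv2.resize(im[150:320,150:420],None,fx=2.9,fy=2.9,interpolation=cv2.INTER_CUBIC))
```

```text
scene 86
[[0.5175 0.0194 0.0589]
 [0.5289 0.063  0.0946]
 [0.5414 0.1042 0.0988]]
x=a*y+b [0.26917187 0.51276111] 86 yaw -15.06534142755149 y range 0.016991371585664827 0.10459392957021674
table z -0.0012638659992409984
base ((615.2449951171875, 37.560516357421875), (301.5154113769531, 348.4523620605469), 78.26769256591797)
slat ((622.6019897460938, 164.19058227539062), (81.8092269897461, 297.904296875), 86.73873138427734)
side 136
[[0.513  0.0127 0.0563]
 [0.5242 0.0533 0.0984]
 [0.5365 0.0953 0.1009]]
x=a*y+b [0.26201332 0.51034412] 135 yaw -14.68221389772798 y range 0.011292878251988547 0.09836073734163342
table z 0.0005003218769585316
base ((609.5454711914062, 32.65507507324219), (303.657958984375, 352.6693115234375), 76.84676361083984)
slat ((620.60986328125, 161.86273193359375), (49.98575973510742, 299.70745849609375), 78.18390655517578)
```

View pics/wrist0.png

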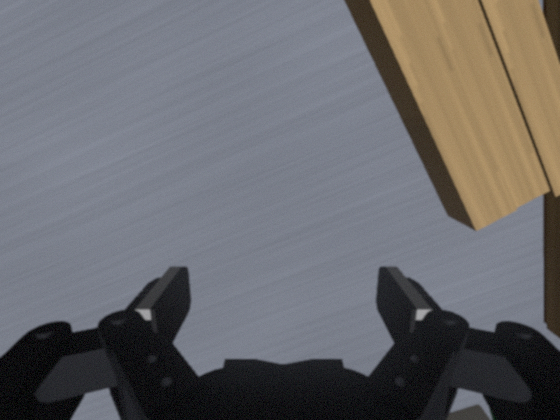

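View pics/side0z.png

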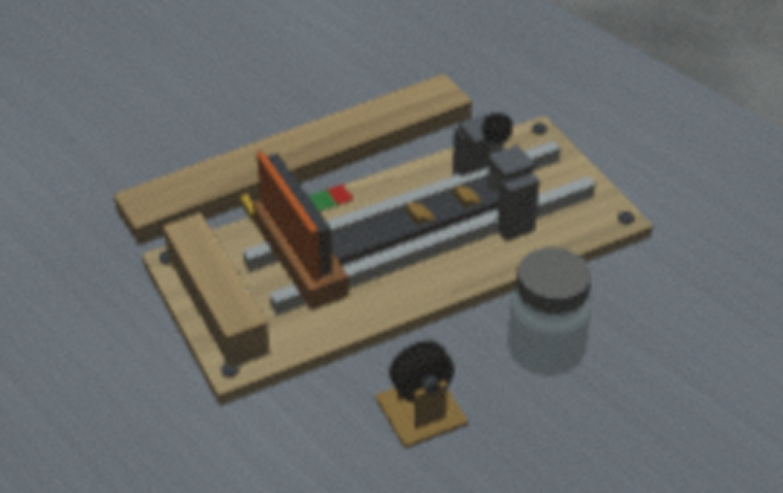

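View pics/scene0z.png

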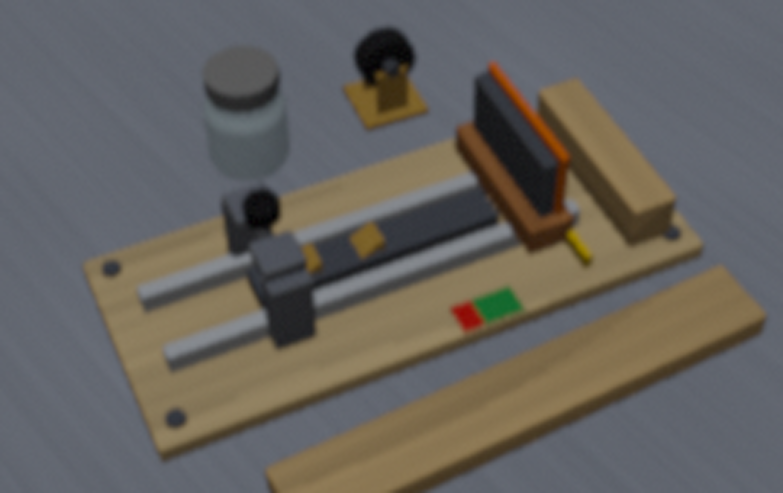

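>>> {"op": "play_rows", "data": {"moves": [0,0,-2,-3,3.8,0,0,0,0,-4,-6,7.7,0,0,0,0,-6,-9,11.5,0,0,0,0,-8,-12,15.3,0,0,0,0,-10,-15,19.2,0,0,0,0,-10,-18,23,0,0,0,0,-10,-21,27,0,0,0,0,-10,-24,31,0,0], "grip_force": 40}}

```text
clock: 1.85
eef_pos: [0.4153, 0.1885, 0.4051]
tcp_rot: [0.78, 0.626, 0.001, 0.0]
contact_force: [1.6, 0.8, 0.4]
gripper_width: -0.0
```

Run:
```python
from h import *
from scipy.spatial.transform import Rotation as R
s=arm.observe(); M=R.from_quat(s['tcp_rot']).as_matrix(); print(s['clock'],s['eef_pos'],s['gripper_width']); print(M.round(3))
print((M.T@(np.array([.483,.065,.40])-s['eef_pos'])*100).round(2))
```

```text
1.85 [0.41534003 0.18854957 0.40505488] -4.967905249478084e-05
[[ 0.217  0.976  0.001]
 [ 0.976 -0.217  0.001]
 [ 0.001  0.001 -1.   ]]
[-10.59   9.29   0.51]
```

>>> {"op": "play_rows", "data": {"moves": [0,0,0,-3.5,3,0,0,0,0,0,-7,6,0,0,0,0,0,-10.5,9,0,0,0,0,0,-10.5,9,0,0,0,0,0,-10.5,9,0,0]}}

```text
clock: 2.35
eef_pos: [0.4806, 0.0657, 0.4049]
tcp_rot: [0.781, 0.625, 0.0, -0.0]
contact_force: [0.5, 1.7, -0.4]
gripper_width: -0.0001
```

```bash
cat > w.py <<'E'
import sys
from h import *
from scipy.spatial.transform import Rotation as R
s=arm.observe(); M=R.from_quat(s['tcp_rot']).as_matrix(); print(s['clock'],s['eef_pos'],s['contact_force'].round(2))
print('tool x heading',np.degrees(np.arctan2(M[1,0],M[0,0])))
for n in sys.argv[2:]:
    p=shot(n,n+sys.argv[1]+'.png'); np.save(n+sys.argv[1]+'.npy',world(p)); print(n,p['extrinsics'].round(3).tolist())
E
python3 w.py 1 wrist side
```

```text
2.35 [0.48058442 0.06569758 0.40491337] [ 0.54  1.66 -0.44]
tool x heading 77.30063891705538
wrist [[0.22, -0.939, -0.265, 0.413], [0.976, 0.212, 0.059, 0.082], [0.0, -0.271, 0.963, 0.374], [0.0, 0.0, 0.0, 1.0]]
side [[0.745, 0.439, -0.501, 0.124], [-0.666, 0.475, -0.574, -0.489], [-0.014, 0.762, 0.647, 0.698], [0.0, 0.0, 0.0, 1.0]]
```

View pics/wrist1.png

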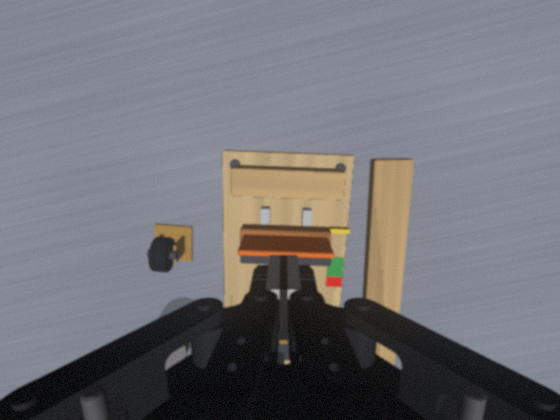

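View pics/side1.png

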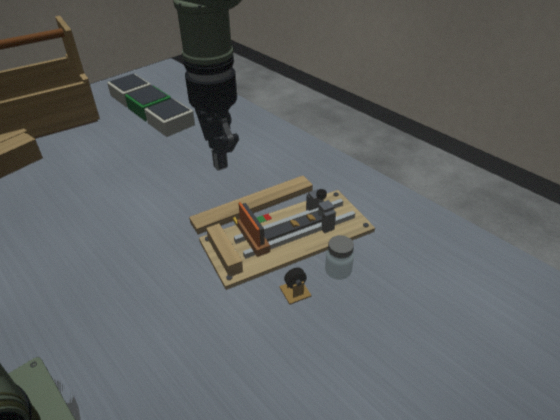

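Run:
```python
from h import *
from scipy.spatial.transform import Rotation as R
s=arm.observe(); M=R.from_quat(s['tcp_rot']).as_matrix()
W=np.load('wrist1.npy'); im=cv2.imread('pics/wrist1.png'); hsv=cv2.cvtColor(im,cv2.COLOR_BGR2HSV)
T=(W-s['eef_pos'])@M; T[...,2]=W[...,2]   # tool x, tool y, height
for r in range(224,266,3): print(r,[tuple((T[r,c]*1000).round(0)) for c in (250,265,310,325)], im[r,250])
o=(hsv[...,0]<13)&(hsv[...,1]>140)&(W[...,2]>.055)&(W[...,2]<.105)
w=T[o]; print(len(w),np.percentile(w,[1,50,99],axis=0).round(4))
# per column mean face y
f=w[w[:,2]<.092]; c=np.polyfit(f[:,0],f[:,1],1); print('face tooly = a*x+b',c,len(f), np.std(f[:,1]-np.polyval(c,f[:,0])))
for b in ['table']:
    k=(abs(W[...,2])<.02)&(hsv[...,1]<60); k[240:]=0; print('table z',np.nanmedian(W[k][:,2]))
k=(abs(W[...,2]-.048)<.006)&(np.arange(420)[:,None]<205)&(np.arange(420)[:,None]>160); 
w=T[k]; print('fence',np.percentile(w,[2,50,98],axis=0).round(4)); 
print(cv2.minAreaRect((w[:,:2]*1000).astype(np.float32)))
k=(W[...,2]>.014)&(W[...,2]<.026)&(np.arange(560)[None]>362)
w=T[k]; print('slat',cv2.minAreaRect((w[:,:2]*1000).astype(np.float32)))
```

```text
224 [(np.float64(-38.0), np.float64(37.0), np.float64(33.0)), (np.float64(-21.0), np.float64(39.0), np.float64(28.0)), (np.float64(30.0), np.float64(39.0), np.float64(28.0)), (np.float64(50.0), np.float64(43.0), np.float64(13.0))] [ 84 109 129]
227 [(np.float64(-37.0), np.float64(37.0), np.float64(43.0)), (np.float64(-21.0), np.float64(38.0), np.float64(41.0)), (np.float64(30.0), np.float64(40.0), np.float64(36.0)), (np.float64(47.0), np.float64(40.0), np.float64(36.0))] [48 63 82]
230 [(np.float64(-37.0), np.float64(39.0), np.float64(50.0)), (np.float64(-20.0), np.float64(38.0), np.float64(51.0)), (np.float64(29.0), np.float64(40.0), np.float64(47.0)), (np.float64(46.0), np.float64(40.0), np.float64(45.0))] [ 65  96 148]
233 [(np.float64(-37.0), np.float64(42.0), np.float64(51.0)), (np.float64(-20.0), np.float64(41.0), np.float64(52.0)), (np.float64(28.0), np.float64(41.0), np.float64(53.0)), (np.float64(45.0), np.float64(42.0), np.float64(50.0))] [ 72 107 157]
236 [(np.float64(-36.0), np.float64(42.0), np.float64(59.0)), (np.float64(-20.0), np.float64(43.0), np.float64(58.0)), (np.
[... 2090 characters left out ...]
float64(57.0), np.float64(96.0)), (np.float64(-18.0), np.float64(57.0), np.float64(96.0)), (np.float64(25.0), np.float64(57.0), np.float64(95.0)), (np.float64(40.0), np.float64(58.0), np.float64(95.0))] [102 123 136]
1608 [[-0.0413  0.0419  0.0557]
 [ 0.0031  0.0443  0.0876]
 [ 0.0452  0.0495  0.1002]]
face tooly = a*x+b [0.04065114 0.04372702] 937 0.0002562546193372859
table z 0.00037287755553394586
fence [[-0.0529 -0.0268  0.0458]
 [ 0.0047 -0.0122  0.0482]
 [ 0.0617  0.0036  0.0497]]
((4.588462829589844, -11.133384704589844), (120.19066619873047, 30.421680450439453), 2.2184274196624756)
slat ((126.14494323730469, 103.05623626708984), (273.818359375, 45.987770080566406), 88.99028778076172)
```

>>> {"op": "play_rows", "data": {"moves": [0,0,1,0.2,0.5,3,0,0,0,2.3,0.4,1,6,0,0,0,2.3,0.4,1,9,0,0,0,2.3,0.4,1,12,0,0,0,2.3,0.4,1,14.5,0,0,0,2.3,0.4,1,16.4,0,0,0,2.3,0.4,1,16.4,0,0,0,2.3,0.4,1,16.4,0]}}

```text
clock: 3.25
eef_pos: [0.4905, 0.0702, 0.2414]
tcp_rot: [0.792, 0.611, 0.001, -0.0]
contact_force: [1.4, -0.7, 0.0]
gripper_width: 0.0002
```

```bash
python3 w.py 2 wrist side
python3 - <<'E'
from h import *
im=cv2.imread('pics/side2.png'); cv2.imwrite('pics/side2z.png',cv2.resize(im[150:320,150:420],None,fx=2.9,fy=2.9,interpolation=cv2.INTER_CUBIC))
E
```

```text
3.25 [0.49053727 0.07015954 0.24144098] [ 1.44 -0.71  0.04]
tool x heading 75.29673086191748
wrist [[0.254, -0.931, -0.262, 0.424], [0.967, 0.244, 0.068, 0.089], [0.001, -0.271, 0.963, 0.211], [0.0, 0.0, 0.0, 1.0]]
side [[0.745, 0.439, -0.501, 0.124], [-0.666, 0.475, -0.574, -0.489], [-0.014, 0.762, 0.647, 0.698], [0.0, 0.0, 0.0, 1.0]]
```

View pics/side2z.png

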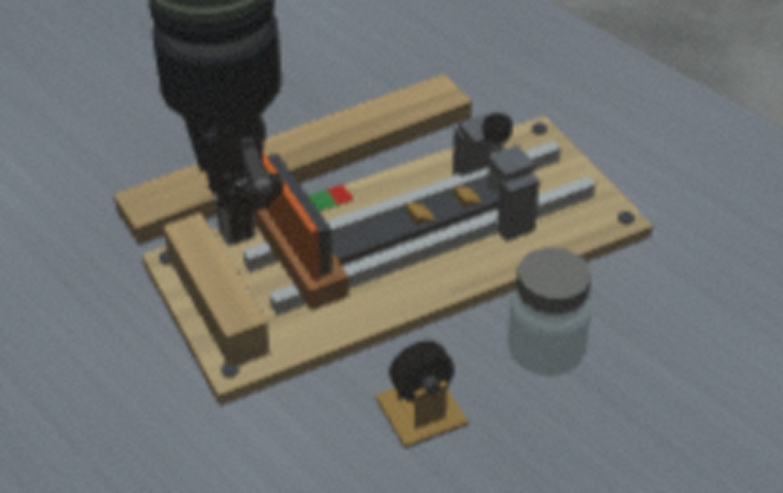

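View pics/wrist2.png

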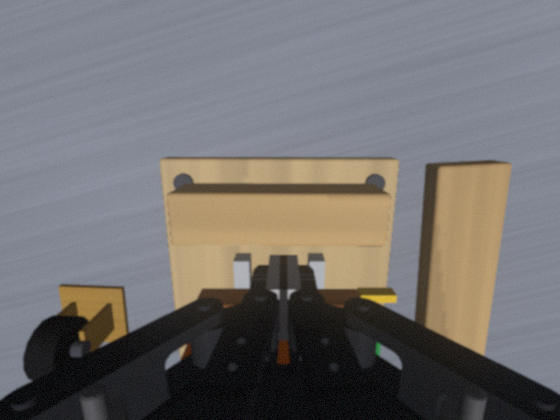

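>>> {"op": "play_rows", "data": {"moves": [0,0,0,0,0.5,0,0,0,0,0,0,1,0,0,0,0,0,0,1.5,0,0,0,0,0,0,2,0,0,0,0,0,0,2.5,0,0,0,0,0,0,3,0,0,0,0,0,0,3,0,0,0,0,0,0,3,0,0]}}

```text
clock: 4.15
eef_pos: [0.5197, 0.062, 0.2422]
tcp_rot: [0.792, 0.61, 0.001, 0.0]
contact_force: [-3.8, 1.3, 0.8]
gripper_width: -0.0001
```

```bash
cat > z.py <<'E'
import sys
from h import *
n=sys.argv[1]
im=cv2.imread(f'pics/{n}.png'); cv2.imwrite(f'pics/{n}z.png',cv2.resize(im[150:320,150:420],None,fx=2.9,fy=2.9,interpolation=cv2.INTER_CUBIC))
E
python3 w.py 3 wrist side scene; python3 z.py side3; python3 z.py scene3
```

```text
4.15 [0.51974163 0.06203858 0.24216146] [-3.79  1.32  0.8 ]
tool x heading 75.24942691712934
wrist [[0.255, -0.93, -0.264, 0.453], [0.967, 0.245, 0.068, 0.081], [0.001, -0.272, 0.962, 0.212], [0.0, 0.0, 0.0, 1.0]]
side [[0.745, 0.439, -0.501, 0.124], [-0.666, 0.475, -0.574, -0.489], [-0.014, 0.762, 0.647, 0.698], [0.0, 0.0, 0.0, 1.0]]
scene [[-0.77, -0.463, 0.439, 0.97], [0.638, -0.547, 0.542, 0.482], [-0.011, 0.697, 0.717, 0.662], [0.0, 0.0, 0.0, 1.0]]
```

View pics/side3z.png

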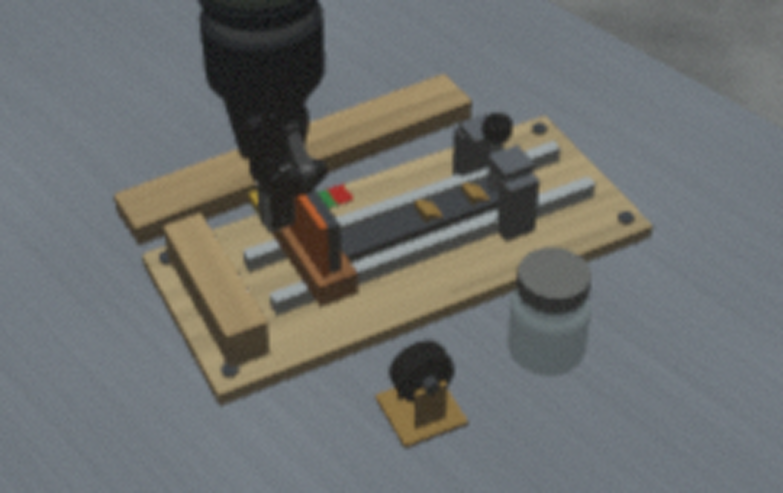

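View pics/wrist3.png

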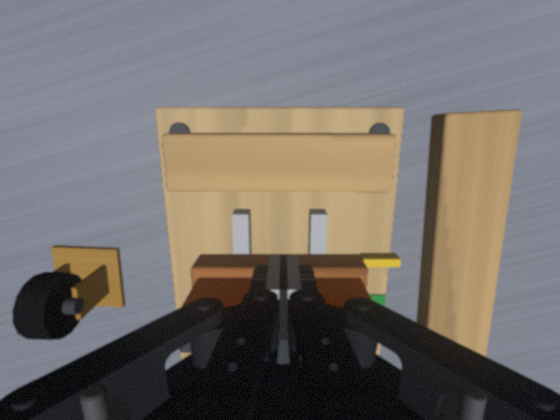

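View pics/scene3z.png

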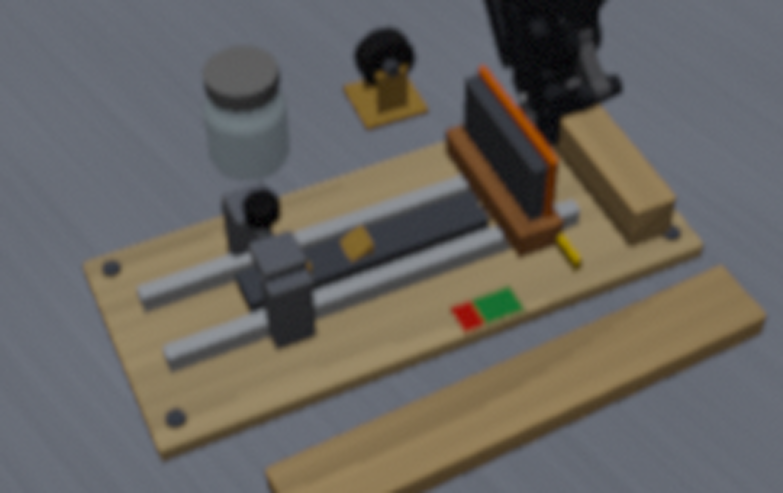

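```bash
cat > j.py <<'E'
import sys
from h import *
th=np.radians(-14.75); u=np.array([np.cos(th),np.sin(th)]); v=np.array([-u[1],u[0]])
f0=np.array([.4806,.0657])
def ptr(n):
    W=np.load(n+'.npy'); im=cv2.imread('pics/'+n+'.png'); hsv=cv2.cvtColor(im,cv2.COLOR_BGR2HSV)
    d=W[...,:2]-f0; a=d@u; b=d@v
    out=[]
    for name,k in (('yel',(hsv[...,0]>20)&(hsv[...,0]<32)&(hsv[...,1]>200)&(hsv[...,2]>90)),('grn',(hsv[...,0]>45)&(hsv[...,0]<80)&(hsv[...,1]>120)),('red',((hsv[...,0]<6)|(hsv[...,0]>174))&(hsv[...,1]>170)&(W[...,2]<.03))):
        k&=(abs(a)<.25)&(b>.02)&(b<.1)&(W[...,2]<.06)
        if k.sum()>3: out.append((name,k.sum(),(np.percentile(a[k],[5,50,95])*1000).round(1),np.median(W[k][:,2]).round(3)))
    return out
if __name__=='__main__':
    for n in sys.argv[1:]: print(n,*ptr(n),sep='\n  ')
E
python3 j.py wrist1 wrist3 scene0 scene3 side0
```

```text
wrist1
  ('grn', np.int64(185), array([ 85.5,  96. , 104.6]), np.float64(0.015))
  ('red', np.int64(110), array([110.3, 114.7, 120.3]), np.float64(0.015))
wrist3
  ('grn', np.int64(85), array([83.3, 85.6, 89.2]), np.float64(0.015))
scene0
  ('yel', np.int64(28), array([40.6, 42.4, 43.8]), np.float64(0.037))
  ('grn', np.int64(104), array([ 87. ,  97. , 106.2]), np.float64(0.014))
  ('red', np.int64(49), array([112.2, 117. , 121.1]), np.float64(0.014))
scene3
  ('yel', np.int64(34), array([47.9, 49.6, 50.4]), np.float64(0.036))
  ('grn', np.int64(103), array([ 86.3,  96.5, 107.1]), np.float64(0.014))
  ('red', np.int64(49), array([112.3, 117. , 121. ]), np.float64(0.013))
side0
  ('grn', np.int64(19), array([ 96.5, 100.8, 105.1]), np.float64(0.016))
  ('red', np.int64(17), array([111.9, 116.1, 119.7]), np.float64(0.015))
```

>>> {"op": "play_rows", "data": {"moves": [0,0,0,0,0.6,0,0,0,0,0,0,1.2,0,0,0,0,0,0,1.8,0,0,0,0,0,0,2.4,0,0,0,0,0,0,3,0,0,0,0,0,0,3.6,0,0,0,0,0,0,4,0,0,0,0,0,0,4,0,0]}}

```text
clock: 5.1
eef_pos: [0.5576, 0.0521, 0.2421]
tcp_rot: [0.792, 0.61, -0.0, -0.001]
contact_force: [-7.1, 1.6, 4.9]
gripper_width: -0.0002
```

```bash
python3 w.py 4 wrist scene; python3 z.py scene4; python3 j.py scene4 wrist4
```

```text
5.1 [0.5576029  0.05205799 0.24205824] [-7.14  1.55  4.91]
tool x heading 75.24968555572491
wrist [[0.255, -0.931, -0.261, 0.491], [0.967, 0.245, 0.068, 0.071], [0.0, -0.269, 0.963, 0.212], [0.0, 0.0, 0.0, 1.0]]
scene [[-0.77, -0.463, 0.439, 0.97], [0.638, -0.547, 0.542, 0.482], [-0.011, 0.697, 0.717, 0.662], [0.0, 0.0, 0.0, 1.0]]
scene4
  ('yel', np.int64(34), array([85.6, 87.9, 89.6]), np.float64(0.037))
  ('grn', np.int64(108), array([ 85.3,  96.5, 106.8]), np.float64(0.014))
  ('red', np.int64(49), array([111.7, 117. , 121.5]), np.float64(0.014))
wrist4
  ('grn', np.int64(337), array([ 83.8,  88. , 105.9]), np.float64(0.015))
  ('red', np.int64(282), array([109.5, 114.8, 120.7]), np.float64(0.015))
```

View pics/scene4z.png

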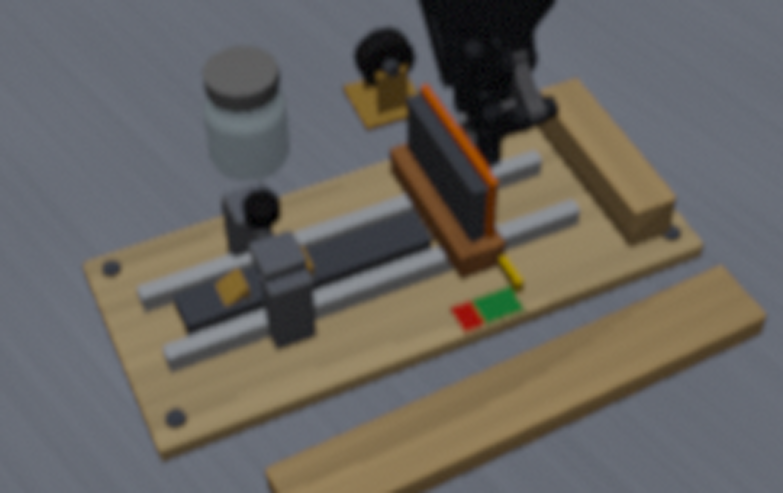

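>>> {"op": "play_rows", "data": {"moves": [0,0,0,0,0.5,0,0,0,0,0,0,0.9,0,0,0,0,0,0,1,0,0,0,0,0,0,1,0,0]}}

```text
clock: 5.6
eef_pos: [0.566, 0.0499, 0.242]
tcp_rot: [0.792, 0.61, -0.001, -0.002]
contact_force: [-7.2, 2.7, 5.6]
gripper_width: -0.0001
```

```bash
python3 w.py 5 scene; python3 z.py scene5; python3 j.py scene5
```

```text
5.6 [0.56597584 0.04986841 0.24203978] [-7.21  2.7   5.58]
tool x heading 75.2414832792036
scene [[-0.77, -0.463, 0.439, 0.97], [0.638, -0.547, 0.542, 0.482], [-0.011, 0.697, 0.717, 0.662], [0.0, 0.0, 0.0, 1.0]]
scene5
  ('yel', np.int64(33), array([94.3, 96.4, 97.3]), np.float64(0.037))
  ('grn', np.int64(93), array([ 87. ,  97.2, 106.7]), np.float64(0.014))
  ('red', np.int64(49), array([112.3, 116.6, 121.2]), np.float64(0.014))
```

View pics/scene5z.png

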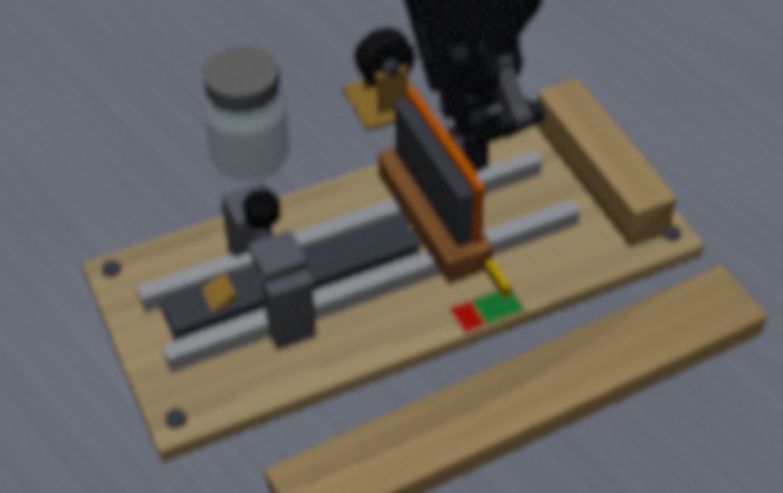

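>>> {"op": "play_rows", "data": {"moves": [0,0,0,0,-0.6,0,0,0,0,0,0,-1.2,0,0,0,0,0,0,-1.8,0,0,0,0,0,0,-2.4,0,0,0,0,0,0,-3.2,0,0,0,0,0,0,-4,0,0,0,0,0,0,-4.5,0,0,0,0,0,0,-4.5,0,0]}}

```text
clock: 6.45
eef_pos: [0.5218, 0.0615, 0.2423]
tcp_rot: [0.792, 0.611, -0.001, -0.002]
contact_force: [-0.8, -0.8, 0.2]
gripper_width: -0.0001
```

```bash
python3 w.py 6 scene; python3 z.py scene6; python3 j.py scene6
```

```text
6.45 [0.52182704 0.06148887 0.2423431 ] [-0.78 -0.81  0.17]
tool x heading 75.26655112476467
scene [[-0.77, -0.463, 0.439, 0.97], [0.638, -0.547, 0.542, 0.482], [-0.011, 0.697, 0.717, 0.662], [0.0, 0.0, 0.0, 1.0]]
scene6
  ('yel', np.int64(32), array([75.2, 77.4, 78.2]), np.float64(0.037))
  ('grn', np.int64(103), array([ 85.9,  96.5, 106.4]), np.float64(0.014))
  ('red', np.int64(49), array([111.7, 116.3, 121.1]), np.float64(0.013))
```

View pics/scene6z.png

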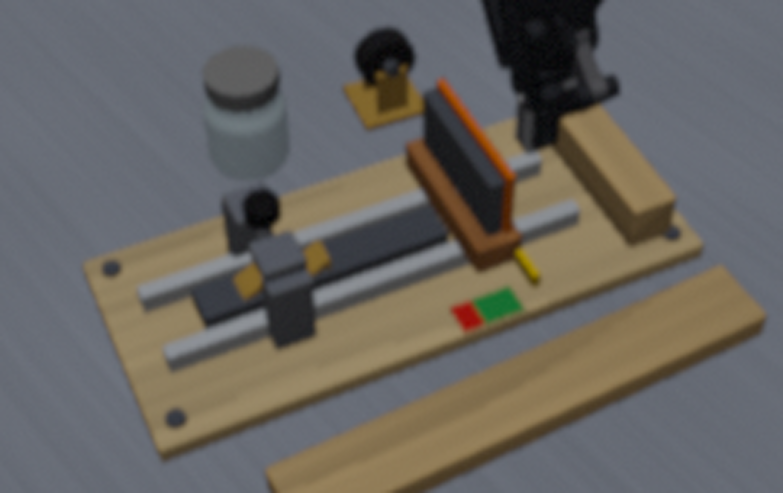

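Pointer at 77.4 mm means 35.0 mm of travel, so the jaw is latched half-open. The fingers are clear of the pad, so I'm raising the arm.

>>> {"op": "play_rows", "data": {"moves": [0,0,0,0,-0.5,-2,0,0,0,0,0,-0.5,-5,0,0,0,0,0,-0.5,-9,0,0,0,0,0,-0.5,-13,0,0,0,0,0,-0.5,-15,0,0,0,0,0,-0.5,-15,0,0,0,0,0,-0.5,-15,0]}}

```text
clock: 7.2
eef_pos: [0.5181, 0.0623, 0.3921]
tcp_rot: [0.792, 0.611, -0.001, -0.002]
contact_force: [-1.0, 0.6, -0.5]
gripper_width: 0.0005
```

```bash
python3 w.py 7 scene; python3 z.py scene7; python3 j.py scene7
python3 - <<'E'
from h import *
a=cv2.imread('pics/scene0.png').astype(int);b=cv2.imread('pics/scene7.png').astype(int)
for n,(c,r,w,h) in dict(slat=(328,292,169,98),jar=(233,189,34,47),caster=(283,174,28,39)).items():
    s=np.s_[r-h//2:r+h//2,c-w//2:c+w//2]; print(n,abs(a[s]-b[s]).mean(), (abs(a[s]-b[s]).max(-1)>40).sum())
E
```

```text
7.2 [0.51810689 0.06229075 0.39212395] [-1.03  0.64 -0.49]
tool x heading 75.25432346602987
scene [[-0.77, -0.463, 0.439, 0.97], [0.638, -0.547, 0.542, 0.482], [-0.011, 0.697, 0.717, 0.662], [0.0, 0.0, 0.0, 1.0]]
scene7
  ('yel', np.int64(30), array([74.9, 77.2, 78.4]), np.float64(0.037))
  ('grn', np.int64(106), array([ 86.4,  96.7, 106.6]), np.float64(0.014))
  ('red', np.int64(52), array([111.6, 117.1, 121.4]), np.float64(0.014))
slat 2.3488419177194686 25
jar 2.072463768115942 0
caster 2.6525689223057642 10
```

View pics/scene7z.png

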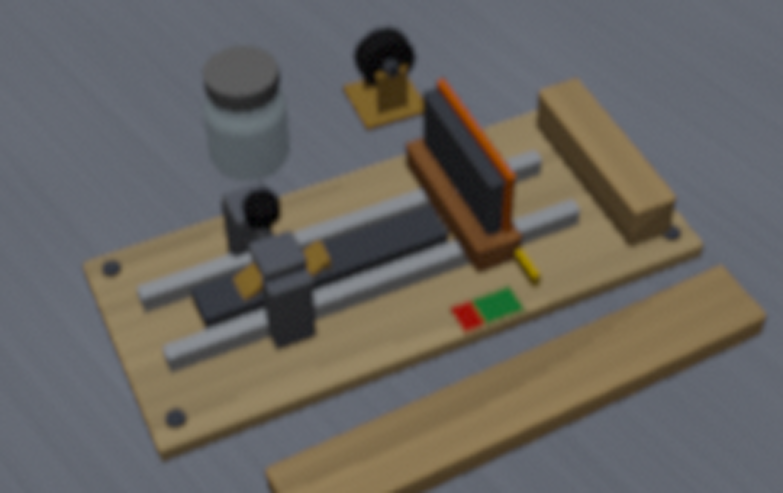

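The picture shows the jaw still latched, the arm clear, and the slat, jar and castor where they were. The changed pixels come from the jaw and pointer inside the comparison boxes.

```bash
python3 -c "
from station import arm
print(arm.job_done())"
```

```text
the job is handed in; nothing more can be done
None
```

The jaw is latched half-open on the stop pin and the job is handed in, at about 7.2 s on the clock.

- **Push:** I pushed the front of the orange pad with the shut fingers to about 54 mm of travel. The yellow pointer then stood in the middle of the green band, well short of the second tooth. The force readings I took during the push peaked at about 9.5 N.
- **Release:** I backed straight off and then raised the arm clear. The jaw sprang back and stayed put: the pointer gave 35.0 mm of travel just after release and 34.8 mm after the arm was raised.
- **Surroundings:** The slat, jar and castor look the same in the scene camera before and after. The pin and knob were not touched.
- **Disagreements:** My first measurements of the jig's angle differed, from about 12° to 15°. A wrist close-up settled it at about 14.8°, and I used that. No other check failed.

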